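Left-hand nut off the sample mill

TASK

Take the retaining nut off the small disc mill so that its grinding disc can be cleaned: the nut has a left-hand thread, so it comes loose turning the opposite way from usual. Unscrew it without forcing the thread (no wrenching, and no pulling before it is free), then set it down gently, standing upright on its skirt with the bar on top, in the empty compartment of the parts tray. Leave everything else where it is.

Things in the scene. Friction and masses are not known exactly. Their poses are not given: they have to be found in the camera images.
- mill: Low grey disc mill, a block 160 x 160 mm, its top 50 mm above the table, fixed down, with a sprung steel grinding disc on top and an upright threaded spindle in the middle, on which the nut sits. Origin: centre of its underside on the table, on the spindle's axis; z up.
- disc_top (a point): Centre of the upper face of the round steel grinding disc, 120 mm across, 10 mm thick. The disc is sprung: it pushes up against the nut, with about 10 N at first, and follows it up until its top is 70 mm above the table (62 to 63 mm at the start), no further.
- shaft: The mill's fixed upright shaft, with the steel thread on it, 27 mm across, its end 86 mm above the table; hidden in the nut at the start. Origin: on the spindle's axis, 50 mm above the table; its axes are the mill's and tell nothing of where the thread begins or ends.
- nut: Black plastic cap nut screwed on the mill's spindle, 0.10 to 0.16 kg: a round skirt 42 mm across and 35 mm high, open below, and on it an upright grip bar 42 mm long (nut's x), 14 mm wide (nut's y), 26 mm high; whole nut 61 mm high. Origin: centre of the skirt's lower rim; z up along the axis. It is loose once off the spindle.
- nut_thread (a point): Inside the nut, 7 mm above its rim. LEFT-HAND thread: CLOCKWISE from above loosens; the other way runs to a hard stop. It first turns 0 to 1.3 rad (unknown) without rising, then rises 4.8 mm per rad for 1.8 rad, then is free and lifts straight off. Play 1 mm up and down and sideways. Over 26 N between nut and shaft (spring: 10 N of it at first) spoils the thread.
- nut_grip (a point): Middle of the nut's grip bar, on the nut's axis, 50 mm above its lower rim and 11 mm below the top of the bar: where to pinch it, across the bar's 14 mm.
- tray: Steel parts tray, 120 mm (its x) by 200 mm (its y), 28 mm high, walls 4 mm, fixed down, divided in the middle across its y into two compartments, each 112 x 94 mm inside. Origin: centre of its underside. The compartment on its +y side holds the spacer; that on its -y side is empty.
- tray_free (a point): Centre of the floor of the tray's empty compartment (floor 4 mm above the table).
- spacer: Dark steel ring, 48 mm across, 14 mm high, lying in the tray's other compartment; leave alone. Origin: centre of its underside.
- jar_mid: Small sample jar with a red lid, 40 mm across, 62 mm high, standing between mill and tray; leave alone. Origin: centre of its underside.
- jar_far: Sample jar with a red lid, 70 mm across, 85 mm high, beyond the mill and tray; leave alone. Origin: centre of its underside.
- jar_near: Sample jar with a red lid, 51 mm across, 75 mm high, between mill and tray, nearer the robot; leave alone. Origin: centre of its underside.
- tub: Jar with a white lid, 95 mm across, 100 mm high; leave alone. Origin: centre of its underside.
- tape: Roll of tape lying flat, a ring 96 mm across, 24 mm high; leave alone. Origin: centre of its underside.
- scraper: Flat scraper lying on the table at the right; leave alone.
- brush: Brush lying on the table at the left; leave alone.
Not all that is in view belongs to the job. Leave any orange look-alike of the tray alone.

How it is judged:
On the way:
1. the nut has been lifted straight up clear of the spindle (z of nut in the frame of mill above 0.088 m and horizontal distance between nut and mill below 0.03 m and contact force between nut and mill below 0.5 N), for 0.05 s.
At the end, for the whole second after the job is handed in: the nut stands upright (within 0.1 rad), at rest and released, on the floor (within 4 mm) of the tray's empty compartment, wholly inside it (x of nut in the frame of tray_free between -0.045 and 0.045 m and y of nut in the frame of tray_free between -0.036 and 0.036 m and z of nut in the frame of tray_free between -0.004 and 0.004 m and angle between nut's own z axis and vertical below 0.1 rad and linear speed of nut below 0.02 m/s and angular speed of nut below 0.3 rad/s); the robot touches nothing.
It fails at once if the thread is forced: nut and shaft bear on one another with more than 26 N (contact force between nut and shaft above 26 N).
It fails at once if the nut is dropped or banged down: more than 40 N between nut and tray (contact force between nut and tray above 40 N).
It fails at once if the spacer ring is pushed more than 15 mm (distance of spacer from where it was at the start of the episode above 0.015 m).
It fails at once if another thing on the table is pushed or knocked more than 20 mm (distance of any of jar_mid, jar_far, jar_near, tub, tape, scraper, brush from where it was at the start of the episode above 0.02 m).
It also fails if it takes over 72 s, if anything falls off the work surface, if the arm or the gripper's body presses on something with over 40 N, if the wrist force passes 120 N, or if a joint passes its speed limit or range.

ROBOT

A 7-joint arm with a two-finger parallel gripper is mounted at the origin on the work surface. World frame = base frame: x ahead of the robot, y to its left, z up, the work surface at z = 0. Lengths are in m, angles in rad, forces in N, time in s.
With the tool pointing down it reaches from about 0.4 to 0.875 m from the base axis. Payload 19.3 kg.
Tool frame: the origin (TCP) lies at the very end of the fingers, on their centre line; the grasp point (between the pads) lies 19 mm behind it; z points along the fingers, y is the line along which they close (so a half turn about z gives the same grasp; the last joint's range is limited). The gripper opens to 85 mm and grips with 20 to 120 N. Pads are 22 mm wide; open, the fingers measure 114 mm over their backs; the gripper's body (76 mm by 85 mm) begins 54 mm behind the grasp point. The pads swing forward as they close: fully open they stand 13 mm farther back than shut.
Start: joints at [1.226, 0.521, -0.036, 1.599, 0.021, 1.021, -0.113], TCP at [0.17, -0.602, 0.231] pointing down, gripper open.
Joint ranges: [-2.91, 2.91], [-0.3, 2.13], [-1.5, 1.42], [0.17, 2.43], [-1.26, 4.41], [0.16, 1.93], [-2.52, 2.52]. Speed limits (rad/s): [1.89, 1.89, 2.39, 2.39, 3.01, 3.01, 3.01].

INTERFACE

Orientations are given as [roll, pitch, yaw] about the fixed x, y, z axes, in that order (R = Rz(yaw) Ry(pitch) Rx(roll)).
In Python, from workcell import monitor, optics, job_done gives the robot as it stands.
- The arm moves only by the shell command python3 -m handwheel 'ROWS' [FORCE]. ROWS is JSON, a list of rows, each an object of numbers: "dx", "dy", "dz": the shift along the tool's x, y, z in cm; "wx", "wy", "wz": the turn, a rotation vector about the tool's x, y, z in rad; "claw": the opening in per cent of the stroke, from 0 (shut) to 100 (fully open). A call has 1 to 8 rows; each row shifts and turns the commanded pose from where the row before left it, along the tool's axes as they then stand; what a row does not reach is not made up. A row lasts 1/8 s, in which the tool goes at most 62.5 mm and 10.7 degrees, less where a joint would pass 70% of its speed; a pose out of reach is approached as far as the arm can. A call with a gripper value outside its range is refused whole. The fingers move at their own pace and stop on an object; FORCE is the grip in N (left out, the last holds). Time passes only in rows, so rows that do not move let the fingers close. It gives the time, the measured TCP pose, the force, the opening and the grip force at its end, in the units of the state.
- monitor.observe(): the state, without advancing time (a new reading comes with each control period).
- optics.grab_frame(name): name is "side" or "top"; returns a dict with "frame" (420x560x3 uint8, blue, green, red), "fovy" (degrees; the focal length in pixels is half the picture's height over the tangent of half this angle, whatever the lens; pixels are square), "cx", "cy" (the principal point, pixels), "k1" (the pictures are not rectified: a ray, as slopes to the right and down, at radius r is drawn at 1 + k1 r^2 times it, then the intrinsics apply), "R" (3x3) and "t" (3): a world point X has camera coordinates R X + t. Camera axes: x right, y down, z forward; pixel columns grow to the right and rows downward; lengths in m; the calibration is good to about 2 mm. A picture is of the moment at which its call begins. There is no depth.
- job_done(): hands the job in; it is judged then, once.
Trained networks look in the newest picture that a camera, given by its name, has taken for a name from the list of things; names that differ only in an ending like _2 or _b are one class to them, and where a whole thing is asked for, a point or a joint stands for the part that bears it (a point fixed in the world has none). Each returns a list of dicts, best first, with "p" (0 to 1); they miss things now and then, are a little off and sometimes report something else, mostly with a low value. They report only what shows in the picture. A call takes as long as a camera call. They do not tell look-alikes from the thing itself.
- optics.masks_of(name, camera): "region" (420x560 bool, what is visible of it) and "rect" ([left, top, width, height] in pixels, round what is visible of it).
The state is a dict: "clock": time; "qpos": joint angles; "qd": joint speeds; "joint_efforts": joint torques, N m; "position": TCP position; "tool_rot": TCP orientation; "force": force on the tool from outside, world axes, zero at the start; "moment": the same for the moment, N m; "grip_width": finger opening in m; "finger_force": force on a finger pad.
Only numpy, scipy, OpenCV 4.12 (cv2) and the standard library are available. Lean on these libraries where they do the work, as an engineer would, in place of code of your own. Each camera call takes 0.05 s, during which the arm holds its last target. There are 200 camera calls.

## Working session

There is one attempt and no reset: what is moved stays moved. The work goes in short steps, Python scripts to look and compute and a shell command to move; the robot and the scene stay as the last step left them, time stands still between calls to the robot, and variables do not carry over. Pictures are saved under pics/ and viewed, at most 10 in all, crops included, and the job is handed in when it is done.

```bash
mkdir -p pics; cat > h.py <<'E'
import numpy as np, cv2
from workcell import monitor, optics
def K(c):
    f=210/np.tan(np.radians(c['fovy'])/2); return f
def ray(c,u,v):
    f=K(c); d=np.array([(u-c['cx'])/f,(v-c['cy'])/f]); x=d.copy()
    for _ in range(30): x=d/(1+c['k1']*(x@x))
    R=np.array(c['R']);t=np.array(c['t'])
    return -R.T@t, R.T@np.array([x[0],x[1],1.])
def at_z(c,u,v,z):
    o,d=ray(c,u,v); return o+d*(z-o[2])/d[2]
def proj(c,X):
    p=np.array(c['R'])@np.array(X)+np.array(c['t']); x=p[:2]/p[2]; x=x*(1+c['k1']*(x@x))
    return x*K(c)+[c['cx'],c['cy']]
E
python3 - <<'E'
from h import *
ims=[]
for n in ('top','side'):
    c=optics.grab_frame(n); cv2.imwrite(f'pics/{n}0.png',c['frame'])
    R=np.array(c['R']);print(n,c['fovy'],c['k1'],'cam',-R.T@np.array(c['t']),'fwd',R[2])
    for m in ('mill','nut','nut_grip','tray','spacer','disc_top','jar_mid','jar_far','jar_near'):
        for r in optics.masks_of(m,n)[:3]:
            ys,xs=np.nonzero(r['region']); print(m,round(r['p'],2),r['rect'],xs.mean().round(1),ys.mean().round(1),len(xs))
s=monitor.observe(); print(s)
E
```

```text
top 54.44149856357189 -0.07044451209570249 cam [ 0.38046079 -0.02288635  1.14085892] fwd [ 0.10973208  0.02483594 -0.99365087]
mill 0.74 [306.5, 151.5, 71.3, 70.8] 344.3 186.8 3369
nut 0.66 [338.9, 176.5, 18.9, 18.2] 346.9 183.8 251
tray 0.86 [150.5, 274.7, 77.6, 54.1] 188.1 299.7 3484
tray 0.84 [164.1, 180.0, 80.4, 60.9] 206.7 211.1 2924
tray 0.78 [330.9, 276.9, 76.9, 50.7] 371.1 302.2 3394
spacer 0.45 [182.5, 193.2, 17.4, 22.0] 191.0 205.9 197
disc_top 0.76 [322.2, 164.0, 48.0, 44.7] 345.1 185.4 1355
jar_mid 0.47 [269.9, 169.5, 17.3, 17.0] 277.3 177.8 186
jar_far 0.96 [278.3, 110.4, 26.6, 32.7] 289.7 123.9 628
jar_far 0.16 [323.7, 164.6, 47.3, 45.7] 345.7 185.1 1358
jar_near 0.84 [271.0, 221.2, 18.7, 18.3] 281.0 230.8 248
jar_near 0.56 [340.3, 175.5, 19.4, 15.9] 347.2 183.1 240
side 42.381143509342024 -0.1171543611077844 cam [-0.10498064  1.06379709  0.80063341] fwd [ 0.42879583 -0.75507625 -0.49597782]
mill 0.79 [263.9, 179.8, 67.7, 41.4] 296.3 202.4 1922
nut 0.61 [290.4, 173.1, 14.0, 22.4] 297.5 181.9 265
nut_grip 0.7 [289.0, 167.8, 13.8, 27.4] 298.0 181.7 302
nut_grip 0.15 [195.
[... 504 characters left out ...]
 array([ 1.22577576,  0.52140343, -0.03629834,  1.59948132,  0.02113557,
        1.02106559, -0.11282659]), 'qd': array([ 2.09355468e-04, -3.92254359e-04,  2.29030141e-03,  3.49487138e-04,
       -1.90402469e-04,  1.25865312e-05, -1.51616352e-03]), 'joint_efforts': array([ 8.44318984e-04, -9.26793766e+01,  1.97796106e+00, -3.70217943e+01,
        1.79050112e-02,  2.20688657e-03,  5.16174964e-05]), 'position': array([ 0.16960656, -0.60155808,  0.23129534]), 'tool_rot': array([ 3.14157210e+00, -5.83233493e-05,  2.74715619e-01]), 'force': array([0.05965199, 0.10897927, 0.18207207]), 'moment': array([-0.00803439, -0.02358735, -0.0109793 ]), 'finger_force': 0.0, 'grip_width': 0.08525001624674612}
```

```bash
python3 - <<'E'
import cv2,numpy as np
t=cv2.imread('pics/top0.png')
cv2.imwrite('pics/topc.png',cv2.resize(t[90:350,140:420],None,fx=2.3,fy=2.3,interpolation=cv2.INTER_CUBIC))
n=cv2.resize(t[158:214,316:376],None,fx=8,fy=8,interpolation=cv2.INTER_CUBIC)
s=cv2.imread('pics/side0.png')
n2=cv2.resize(s[160:225,260:335],None,fx=4,fy=7,interpolation=cv2.INTER_CUBIC)
n2=cv2.resize(s[160:216,270:310],None,fx=8,fy=8,interpolation=cv2.INTER_CUBIC)
cv2.imwrite('pics/nutc.png',np.hstack([n,n2]))
E
```

```text
(no output)
```

View pics/topc.png

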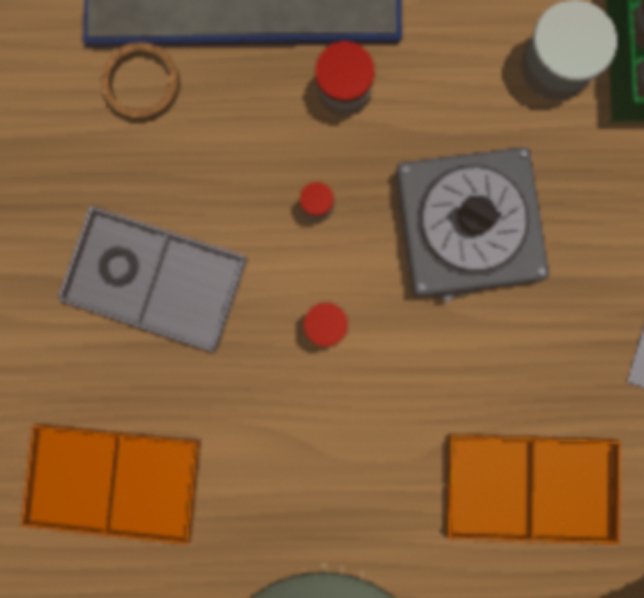

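View pics/nutc.png

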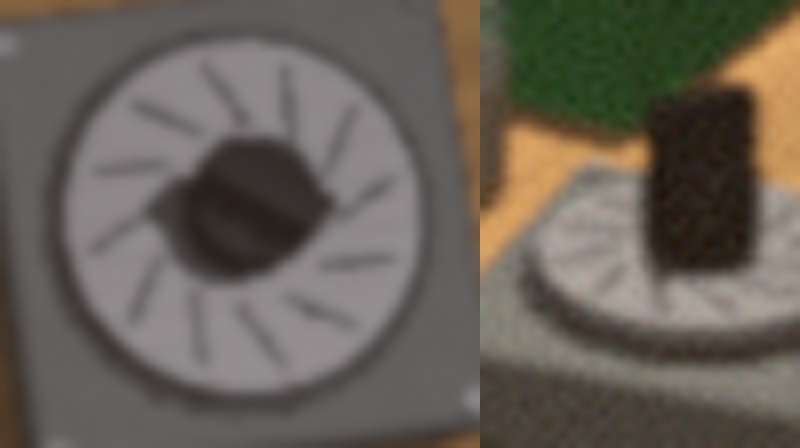

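View pics/side0.png

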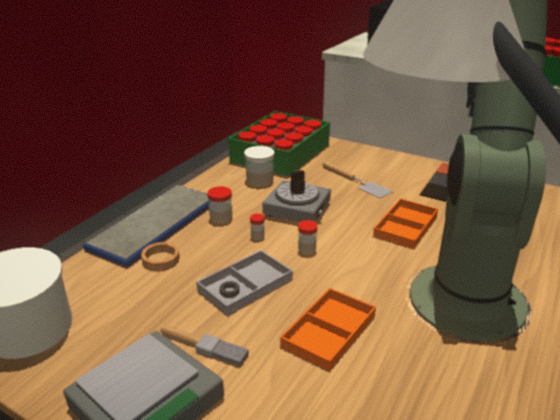

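The top view shows the grey mill, with the black nut at (347,184). It is the only black object on a spindle, although the jar lids at (277,178) and (281,231) are similarly sized. The real tray is the grey one at (207,211), with the spacer in its left compartment and the right one empty. The orange trays at (188,300) and (371,302) are look-alikes. Next I'll fit the nut's yaw by its silhouette in both views, and fit the tray pose.

```bash
cat > fit.py <<'E'
from h import *
from scipy.optimize import minimize
cs={n:optics.grab_frame(n) for n in ('top','side')}
S=6
def hull(c,P,o):
    p=np.array([proj(c,x) for x in P]); return cv2.convexHull(((p-o)*S).astype(np.float32)).astype(np.int32)
def render(c,x,y,z,yaw,o,w,h):
    im=np.zeros((h*S,w*S),np.uint8); a=np.linspace(0,2*np.pi,40)
    sk=[(x+.021*np.cos(t),y+.021*np.sin(t),z+q) for t in a for q in (0,.035)]
    cy,sy=np.cos(yaw),np.sin(yaw)
    b=[(x+cy*i*.021-sy*j*.007,y+sy*i*.021+cy*j*.007,z+q) for i in(-1,1) for j in(-1,1) for q in(.035,.061)]
    for P in (sk,b): cv2.fillConvexPoly(im,hull(c,P,o),255)
    return cv2.resize(cv2.GaussianBlur(im,(0,0),S*.6),(w,h),interpolation=cv2.INTER_AREA)/255.
W={'top':(330,165,36,36),'side':(280,158,36,42)}
M={}
for n,(l,t,w,h) in W.items():
    g=cs[n]['frame'][t:t+h,l:l+w].astype(float).mean(2); 
    M[n]=np.clip((105-g)/(105-45),0,1)
def cost(p,yaw,show=False):
    e=0
    for k,(n,(l,t,w,h)) in enumerate(W.items()):
        r=render(cs[n],p[0]+(0 if k==0 else p[2]),p[1]+(0 if k==0 else p[3]),.0625,yaw,np.array([l,t])-.0,w,h)
        wgt=np.ones_like(r)
        if n=='side': wgt[:14,:16]=0
        e+=(wgt*(r-M[n])**2).sum()
    return e+ (p[2]**2+p[3]**2)/.003**2
if __name__=='__main__':
    m=optics.masks_of('disc_top','top')[0]['rect']
    m=[r['region'] for r in optics.masks_of('disc_top','side')]
    d=optics.masks_of('disc_top','top')
    c=cs['top']; X0=at_z(c,345.7,185.9,.0625); print('disc centre',X0)
    cur=None
    for yd in range(0,180,15):
        r=minimize(cost,[X0[0],X0[1],0,0],args=(np.radians(yd),),method='Nelder-Mead',options=dict(initial_simplex=np.array([[X0[0],X0[1],0,0]]+[[X0[0]+.005*(i==0),X0[1]+.005*(i==1),.003*(i==2),.003*(i==3)] for i in range(4)]),maxiter=120))
        print(yd,r.fun.round(2),r.x.round(4))
    for n in ('top','side'):
        cv2.imwrite(f'pics/m_{n}.png',cv2.resize((M[n]*255).astype(np.uint8),None,fx=8,fy=8))
    # tray
    for n in('top','side'):
        c=cs[n]
        ms=[r for r in optics.masks_of('tray',n)]
        for r in ms:
            reg=r['region']; col=c['frame'][reg].mean(0)
            if col[2]-col[0]>60: continue
            cnt=max(cv2.findContours(reg.astype(np.uint8),0,2)[0],key=cv2.contourArea)
            q=np.array([at_z(c,u,v,.028)[:2] for u,v in cnt[:,0]],np.float32)
            print(n,'tray',r['p'],cv2.minAreaRect(q*1000))
        for s in ('spacer','jar_mid','jar_near'):
            r=optics.masks_of(s,n)
            if r: ys,xs=np.nonzero(r[0]['region']); print(n,s,at_z(c,xs.mean(),ys.mean(),{'spacer':.014,'jar_mid':.06 if n=='top' else .03,'jar_near':.07 if n=='top' else .04}[s]))
E
python3 fit.py; python3 - <<'E'
import cv2,numpy as np
t=cv2.imread('pics/top0.png')[165:201,330:366].astype(float)
n=np.clip((t-25)*3,0,255).astype(np.uint8)
s=cv2.imread('pics/side0.png')[158:200,280:316].astype(float)
m=np.clip((s-10)*4,0,255).astype(np.uint8)[:36]
cv2.imwrite('pics/enh.png',np.hstack([cv2.resize(i,None,fx=11,fy=11,interpolation=cv2.INTER_CUBIC) for i in (n,m)]))
E
```

```text
disc centre [ 0.54538205 -0.17669636  0.0625    ]
0 179.5 [ 0.5462 -0.1766  0.001  -0.0024]
15 178.85 [ 5.466e-01 -1.766e-01  2.000e-04 -1.900e-03]
30 176.5 [ 5.463e-01 -1.770e-01  3.000e-04 -1.700e-03]
45 174.53 [ 5.470e-01 -1.766e-01 -4.000e-04 -1.700e-03]
60 172.09 [ 5.472e-01 -1.762e-01 -4.000e-04 -1.800e-03]
75 174.39 [ 0.5468 -0.1759 -0.0006 -0.0018]
90 182.96 [ 5.461e-01 -1.756e-01 -1.000e-04 -2.800e-03]
105 200.31 [ 5.464e-01 -1.757e-01 -1.000e-04 -3.700e-03]
120 212.88 [ 5.463e-01 -1.761e-01 -1.000e-04 -4.300e-03]
135 197.66 [ 5.464e-01 -1.761e-01  1.000e-04 -4.300e-03]
150 185.15 [ 5.464e-01 -1.762e-01 -5.000e-04 -3.400e-03]
165 180.39 [ 5.459e-01 -1.761e-01  5.000e-04 -3.300e-03]
top tray 0.73 ((483.2652587890625, 204.26634216308594), (202.93910217285156, 122.75789642333984), 70.90953063964844)
top tray 0.55 ((498.9095764160156, 245.12049865722656), (49.04751205444336, 47.95974349975586), 72.69763946533203)
top spacer [0.48344012 0.20486179 0.014     ]
top jar_mid [ 0.71722012 -0.0262937   0.06      ]
top jar_near [ 0.42631432 -0.00406543  0.07      ]
side tray 0.65 ((469.9045715332031, 216.87289428710938), (222.38304138183594, 153.34837341308594), 71.76788330078125)
side tray 0.36 ((549.5165405273438, -182.23532104492188), (181.90548706054688, 239.5272979736328), 7.821853160858154)
side spacer [0.49450735 0.25216715 0.014     ]
side jar_mid [0.57344624 0.00100513 0.03      ]
side jar_near [ 0.42285018 -0.00417727  0.04      ]
```

View pics/enh.png

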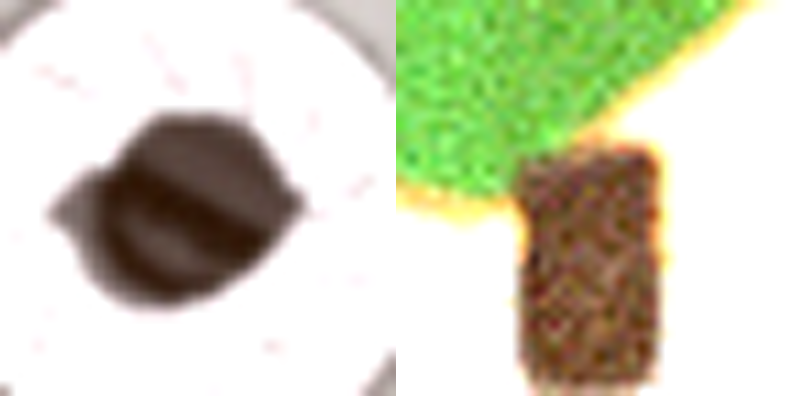

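Top crop: the bar is the dark strip running down to the right, from about (341,181) to (354,188) in the full image, which gives a world yaw of about 60° and matches the fit. In the side view the nut is at (297,182). The mill axis is at about (0.546, -0.177). The tray is centred at about (0.483, 0.204) with yaw about -19°. Moving over the nut now.

```bash
python3 -m handwheel '[{"dx":4.5,"dy":-2.9,"claw":60},{"dx":4.5,"dy":-2.9,"claw":60},{"dx":4.5,"dy":-2.9,"claw":60},{"dx":4.5,"dy":-2.9,"claw":60},{"dx":4.5,"dy":-2.9,"claw":60},{"dx":4.5,"dy":-2.9,"claw":60},{"dx":4.5,"dy":-2.9,"claw":60},{"dx":4.5,"dy":-2.9,"claw":60}]' 20
python3 -m handwheel '[{"dx":3.0,"dy":-1.9},{"dx":3.0,"dy":-1.9},{"dx":3.0,"dy":-1.9},{"dx":2.7,"dy":-1.7},{"wz":-0.18},{"wz":-0.18},{"wz":-0.18},{"wz":-0.18}]'
python3 - <<'E'
from h import *
import fit
from fit import cs,W
s=monitor.observe(); print(s['position'],s['tool_rot'],s['qpos'].round(3),s['grip_width'],s['force'])
E
```

```text
[ 0.1695639  -0.60156331  0.23131081] [ 3.14157261e+00 -4.58872447e-06  2.74748988e-01] [ 1.226  0.521 -0.036  1.599  0.021  1.021 -0.113] 0.0852064385932354 [-0.13155865  0.10339382  0.16235777]schema error: expected keys dx, dy, dz, wx, wy, wz, claw
schema error: expected keys dx, dy, dz, wx, wy, wz, claw
```

```bash
python3 - <<'E'
# fine yaw fit on initial top picture: labels bar-side dark strip
from h import *
import json
c=optics.grab_frame('top')
g=cv2.imread('pics/top0.png').astype(float).mean(2)
l,t,w,h=330,165,36,36; S=6; o=np.array([l,t])
G=g[t:t+h,l:l+w]
print('levels',np.percentile(G,[1,5,10,15,20]))
best=[]
def poly(im,P,v):
    p=np.array([proj(c,x) for x in P]); cv2.fillConvexPoly(im,cv2.convexHull(((p-o)*S).astype(np.float32)).astype(np.int32),v)
D=np.clip((48-G)/12,0,1)
for yd in range(30,100,4):
  for ex in np.arange(-.003,.0031,.0015):
   for ey in np.arange(-.003,.0031,.0015):
    y=np.radians(yd); x0,y0,z=.5465+ex,-.1765+ey,.0625
    cy,sy=np.cos(y),np.sin(y)
    q=lambda i,j,k:(x0+cy*i*.021-sy*j*.007,y0+sy*i*.021+cy*j*.007,z+k)
    im=np.zeros((h*S,w*S),np.uint8)
    poly(im,[q(i,1,k) for i in(-1,1) for k in(.035,.061)],255)  # face toward robot side
    r=cv2.resize(cv2.GaussianBlur(im,(0,0),S*.6),(w,h),interpolation=cv2.INTER_AREA)/255
    # normalised correlation inside the nut area only
    a=r-r.mean(); b=D-D.mean()
    best.append(((a*b).sum()/np.sqrt((a*a).sum()*(b*b).sum()),yd,round(ex,4),round(ey,4)))
best.sort(reverse=True); print(best[:8])
E
```

```text
levels [34.33333333 39.66666667 47.33333333 51.         75.        ]
[(np.float64(0.745828016154466), 66, np.float64(0.0015), np.float64(0.0)), (np.float64(0.7451049736846113), 62, np.float64(0.0015), np.float64(0.0015)), (np.float64(0.7441920267165955), 66, np.float64(0.0015), np.float64(0.0015)), (np.float64(0.7395710057227848), 62, np.float64(0.0015), np.float64(0.0)), (np.float64(0.7357397810802886), 70, np.float64(0.0015), np.float64(0.0015)), (np.float64(0.7353082532847884), 62, np.float64(0.0), np.float64(-0.0015)), (np.float64(0.7345274685040845), 66, np.float64(0.0), np.float64(0.0)), (np.float64(0.7337929272521277), 66, np.float64(0.0015), np.float64(0.003))]
```

The moves need all seven keys in every row. The refined bar yaw is about 64°.

```bash
python3 -m handwheel '[{"dx":4.5,"dy":-2.9,"dz":0,"wx":0,"wy":0,"wz":0,"claw":60},{"dx":4.5,"dy":-2.9,"dz":0,"wx":0,"wy":0,"wz":0,"claw":60},{"dx":4.5,"dy":-2.9,"dz":0,"wx":0,"wy":0,"wz":0,"claw":60},{"dx":4.5,"dy":-2.9,"dz":0,"wx":0,"wy":0,"wz":0,"claw":60},{"dx":4.5,"dy":-2.9,"dz":0,"wx":0,"wy":0,"wz":0,"claw":60},{"dx":4.5,"dy":-2.9,"dz":0,"wx":0,"wy":0,"wz":0,"claw":60},{"dx":4.5,"dy":-2.9,"dz":0,"wx":0,"wy":0,"wz":0,"claw":60},{"dx":4.5,"dy":-2.9,"dz":0,"wx":0,"wy":0,"wz":0,"claw":60}]' 20
python3 -m handwheel '[{"dx":4,"dy":-2.5,"dz":0,"wx":0,"wy":0,"wz":0,"claw":60},{"dx":4,"dy":-2.5,"dz":0,"wx":0,"wy":0,"wz":0,"claw":60},{"dx":3.7,"dy":-2.4,"dz":0,"wx":0,"wy":0,"wz":0,"claw":60},{"dx":0,"dy":0,"dz":0,"wx":0,"wy":0,"wz":-0.16,"claw":60},{"dx":0,"dy":0,"dz":0,"wx":0,"wy":0,"wz":-0.16,"claw":60},{"dx":0,"dy":0,"dz":0,"wx":0,"wy":0,"wz":-0.16,"claw":60},{"dx":0,"dy":0,"dz":0,"wx":0,"wy":0,"wz":-0.16,"claw":60},{"dx":0,"dy":0,"dz":0,"wx":0,"wy":0,"wz":-0.16,"claw":60}]'
python3 - <<'E'
from h import *
s=monitor.observe(); print(s['position'],s['tool_rot'],s['qpos'].round(3),s['grip_width'],s['force'])
E
```

```text
clock: 2.8
position: [0.4542, -0.2792, 0.2315]
tool_rot: [3.141, -0.0, 0.275]
force: [1.0, -0.5, 0.1]
grip_width: 0.0512
finger_force: 0.0
clock: 3.8
position: [0.5457, -0.1777, 0.2313]
tool_rot: [3.142, 0.0, 1.08]
force: [1.2, 0.3, -0.4]
grip_width: 0.0512
finger_force: 0.0
[ 0.5456501  -0.1776586   0.23134088] [3.14151561e+00 1.97131330e-05 1.07997156e+00] [ 0.478  0.46  -0.369  1.725  0.193  0.993 -0.452] 0.05121867535962085 [ 1.23754476  0.30807393 -0.36424254]
```

```bash
python3 -m handwheel '[{"dx":0.1,"dy":0,"dz":3,"wx":0,"wy":0,"wz":0,"claw":50},{"dx":0,"dy":0,"dz":3,"wx":0,"wy":0,"wz":0,"claw":50},{"dx":0,"dy":0,"dz":3,"wx":0,"wy":0,"wz":0,"claw":50},{"dx":0,"dy":0,"dz":2,"wx":0,"wy":0,"wz":0,"claw":50},{"dx":0,"dy":0,"dz":1,"wx":0,"wy":0,"wz":0,"claw":50},{"dx":0,"dy":0,"dz":0,"wx":0,"wy":0,"wz":0,"claw":50},{"dx":0,"dy":0,"dz":0,"wx":0,"wy":0,"wz":0,"claw":50}]' 20
python3 - <<'E'
from h import *
A=[]
for n,(a,b,d,e) in {'side':(110,220,240,350),'top':(130,240,290,400)}.items():
    c=optics.grab_frame(n); A.append(cv2.resize(c['frame'][a:b,d:e],(400,400),interpolation=cv2.INTER_CUBIC))
    s=monitor.observe(); print(n,'tcp px',proj(c,s['position']))
im=np.clip(np.hstack(A).astype(float)*1.6,0,255).astype(np.uint8); cv2.imwrite('pics/pre.png',im)
E
```

```text
clock: 4.68
position: [0.5466, -0.1768, 0.1121]
tool_rot: [3.14, -0.0, 1.075]
force: [0.5, -0.2, 0.7]
grip_width: 0.0424
finger_force: 0.0
side tcp px [297.16419229 175.77732524]
top tcp px [348.47139627 182.50423627]
```

View pics/pre.png

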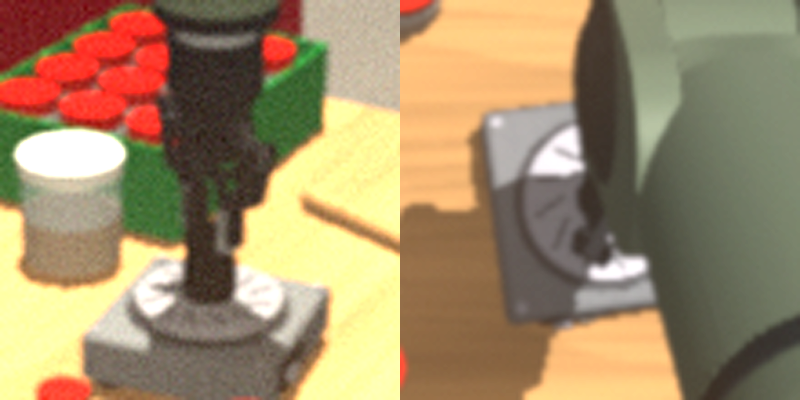

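The side crop shows the gripper centred over the nut with the fingers on either side of the bar. Next: lower 1 cm and close softly.

```bash
python3 -m handwheel '[{"dx":0,"dy":0,"dz":0.5,"wx":0,"wy":0,"wz":0,"claw":50},{"dx":0,"dy":0,"dz":0.5,"wx":0,"wy":0,"wz":0,"claw":50},{"dx":0,"dy":0,"dz":0,"wx":0,"wy":0,"wz":0,"claw":25},{"dx":0,"dy":0,"dz":0,"wx":0,"wy":0,"wz":0,"claw":20},{"dx":0,"dy":0,"dz":0,"wx":0,"wy":0,"wz":0,"claw":15},{"dx":0,"dy":0,"dz":0,"wx":0,"wy":0,"wz":0,"claw":10},{"dx":0,"dy":0,"dz":0,"wx":0,"wy":0,"wz":0,"claw":0},{"dx":0,"dy":0,"dz":0,"wx":0,"wy":0,"wz":0,"claw":0}]' 20
python3 -c "
from h import *
s=monitor.observe();print(s['force'].round(2),s['moment'].round(3),s['tool_rot'].round(4),s['position'].round(4),s['finger_force'],s['grip_width'])"
```

```text
clock: 5.78
position: [0.5474, -0.1774, 0.1018]
tool_rot: [3.139, -0.001, 1.074]
force: [7.4, -4.9, -3.7]
grip_width: 0.0139
finger_force: 19.4
[ 7.45 -4.87 -3.67] [-1.038 -1.808 -0.067] [ 3.1387e+00 -6.0000e-04  1.0744e+00] [ 0.5474 -0.1774  0.1018] 19.392133355140686 0.013891002245864347
```

```bash
python3 -m handwheel '[{"dx":0,"dy":0.08,"dz":0.03,"wx":0,"wy":0,"wz":0,"claw":0},{"dx":0,"dy":0,"dz":0,"wx":0,"wy":0,"wz":0,"claw":0}]'
cat > st.py <<'E'
from h import *
s=monitor.observe();y=s['tool_rot'][2];F=s['force']
print('F',F.round(1),'Ftool x,y',(F[0]*np.cos(y)+F[1]*np.sin(y)).round(1),(F[0]*np.sin(y)-F[1]*np.cos(y)).round(1),'M',s['moment'].round(2),'yaw',y.round(3),s['position'].round(4),'q7',s['qpos'][6].round(2),'w',round(s['grip_width'],4))
E
python3 st.py
```

```text
clock: 6.02
position: [0.548, -0.1776, 0.1016]
tool_rot: [3.139, -0.001, 1.074]
force: [5.5, -2.9, -0.3]
grip_width: 0.0138
finger_force: 19.7
F [ 5.5 -2.9 -0.3] Ftool x,y 0.1 6.2 M [-0.78 -1.38 -0.07] yaw 1.074 [ 0.548  -0.1776  0.1016] q7 -0.53 w 0.0138
```

```bash
python3 -m handwheel '[{"dx":0,"dy":0.15,"dz":0,"wx":0,"wy":0,"wz":0,"claw":0},{"dx":0,"dy":0,"dz":0,"wx":0,"wy":0,"wz":0.05,"claw":0},{"dx":0,"dy":0,"dz":0,"wx":0,"wy":0,"wz":0.05,"claw":0},{"dx":0,"dy":0,"dz":0,"wx":0,"wy":0,"wz":0,"claw":0}]'
python3 st.py
```

```text
clock: 6.52
position: [0.5486, -0.178, 0.1013]
tool_rot: [3.141, -0.0, 0.975]
force: [4.0, -2.7, 2.2]
grip_width: 0.0138
finger_force: 20.1
F [ 4.  -2.7  2.2] Ftool x,y -0.0 4.9 M [-0.47 -0.82 -0.02] yaw 0.975 [ 0.5486 -0.178   0.1013] q7 -0.61 w 0.0138
```

```bash
python3 -m handwheel '[{"dx":0,"dy":0.1,"dz":0,"wx":0,"wy":0,"wz":0,"claw":0},{"dx":0,"dy":0,"dz":0,"wx":0,"wy":0,"wz":0,"claw":0},{"dx":0,"dy":0,"dz":0,"wx":0,"wy":0,"wz":0,"claw":0}]'
python3 st.py
python3 -m handwheel '[{"dx":0,"dy":0,"dz":0,"wx":0,"wy":0,"wz":0.05,"claw":0},{"dx":0,"dy":0,"dz":0,"wx":0,"wy":0,"wz":0.05,"claw":0},{"dx":0,"dy":0,"dz":0,"wx":0,"wy":0,"wz":0,"claw":0}]'
python3 st.py
```

```text
clock: 6.9
position: [0.5488, -0.1781, 0.1011]
tool_rot: [-3.141, -0.0, 0.976]
force: [-0.8, 1.1, 5.9]
grip_width: 0.0138
finger_force: 20.5
F [-0.8  1.1  5.9] Ftool x,y 0.4 -1.3 M [ 0.27  0.1  -0.07] yaw 0.976 [ 0.5488 -0.1781  0.1011] q7 -0.61 w 0.0138
clock: 7.28
position: [0.5488, -0.1783, 0.1011]
tool_rot: [-3.141, 0.0, 0.875]
force: [0.1, 0.2, 5.7]
grip_width: 0.0132
finger_force: 20.4
F [0.1 0.2 5.7] Ftool x,y 0.2 -0.0 M [ 0.02  0.08 -0.01] yaw 0.875 [ 0.5488 -0.1783  0.1011] q7 -0.69 w 0.0132
```

```bash
python3 -m handwheel '[{"dx":0,"dy":0,"dz":-0.04,"wx":0,"wy":0,"wz":0,"claw":0},{"dx":0,"dy":0,"dz":0,"wx":0,"wy":0,"wz":0.06,"claw":0},{"dx":0,"dy":0,"dz":0,"wx":0,"wy":0,"wz":0.06,"claw":0},{"dx":0,"dy":0,"dz":0,"wx":0,"wy":0,"wz":0,"claw":0}]'
python3 st.py
```

```text
clock: 7.78
position: [0.5487, -0.1783, 0.1013]
tool_rot: [-3.141, 0.0, 0.756]
force: [0.5, -0.2, 0.4]
grip_width: 0.0135
finger_force: 19.9
F [ 0.5 -0.2  0.4] Ftool x,y 0.2 0.5 M [ 0.16  0.04 -0.12] yaw 0.756 [ 0.5487 -0.1783  0.1013] q7 -0.79 w 0.0135
```

The lateral and vertical forces are now near zero. The wrist would run out of travel before the thread does, so I'm regripping half a turn around now, while the nut is still low in the thread.

```bash
python3 -m handwheel '[{"dx":0,"dy":0,"dz":0,"wx":0,"wy":0,"wz":0,"claw":60},{"dx":0,"dy":0,"dz":0,"wx":0,"wy":0,"wz":0,"claw":60},{"dx":0,"dy":0,"dz":0,"wx":0,"wy":0,"wz":0,"claw":60},{"dx":0,"dy":0,"dz":-1.5,"wx":0,"wy":0,"wz":0,"claw":60},{"dx":0,"dy":0,"dz":-1.5,"wx":0,"wy":0,"wz":0,"claw":60},{"dx":0,"dy":0,"dz":0,"wx":0,"wy":0,"wz":-0.18,"claw":60},{"dx":0,"dy":0,"dz":0,"wx":0,"wy":0,"wz":-0.18,"claw":60},{"dx":0,"dy":0,"dz":0,"wx":0,"wy":0,"wz":-0.18,"claw":60}]'
python3 -m handwheel '[{"dx":0,"dy":0,"dz":0,"wx":0,"wy":0,"wz":-0.18,"claw":50},{"dx":0,"dy":0,"dz":0,"wx":0,"wy":0,"wz":-0.18,"claw":50},{"dx":0,"dy":0,"dz":0,"wx":0,"wy":0,"wz":-0.18,"claw":50},{"dx":0,"dy":0,"dz":0,"wx":0,"wy":0,"wz":-0.18,"claw":50},{"dx":0,"dy":0,"dz":0,"wx":0,"wy":0,"wz":-0.18,"claw":50},{"dx":0,"dy":0,"dz":0,"wx":0,"wy":0,"wz":-0.18,"claw":50},{"dx":0,"dy":0,"dz":0,"wx":0,"wy":0,"wz":-0.18,"claw":50},{"dx":0,"dy":0,"dz":0,"wx":0,"wy":0,"wz":-0.18,"claw":50}]'
python3 -m handwheel '[{"dx":0,"dy":0,"dz":0,"wx":0,"wy":0,"wz":-0.18,"claw":50},{"dx":0,"dy":0,"dz":0,"wx":0,"wy":0,"wz":-0.18,"claw":50},{"dx":0,"dy":0,"dz":0,"wx":0,"wy":0,"wz":-0.18,"claw":50},{"dx":0,"dy":0,"dz":0,"wx":0,"wy":0,"wz":-0.18,"claw":50},{"dx":0,"dy":0,"dz":0,"wx":0,"wy":0,"wz":-0.18,"claw":50},{"dx":0,"dy":0,"dz":0,"wx":0,"wy":0,"wz":-0.18,"claw":50},{"dx":0,"dy":0,"dz":0,"wx":0,"wy":0,"wz":-0.08,"claw":50},{"dx":0,"dy":0,"dz":0,"wx":0,"wy":0,"wz":0,"claw":50}]'
python3 st.py
```

```text
clock: 8.78
position: [0.5493, -0.1786, 0.1327]
tool_rot: [3.14, 0.0, 1.301]
force: [0.1, -0.9, -0.1]
grip_width: 0.0513
finger_force: 0.0
clock: 9.78
position: [0.5492, -0.1789, 0.1326]
tool_rot: [-3.141, 0.001, 2.74]
force: [0.5, -0.3, -0.1]
grip_width: 0.0427
finger_force: 0.0
clock: 10.78
position: [0.5491, -0.1789, 0.1322]
tool_rot: [-3.141, -0.0, -2.39]
force: [-0.4, 0.2, -1.0]
grip_width: 0.0426
finger_force: 0.0
F [-0.4  0.2 -1. ] Ftool x,y 0.1 0.4 M [-0.   -0.02  0.01] yaw -2.39 [ 0.5491 -0.1789  0.1322] q7 1.89 w 0.0426
```

```bash
python3 -m handwheel '[{"dx":0,"dy":0.07,"dz":1.5,"wx":0,"wy":0,"wz":0,"claw":50},{"dx":0,"dy":0,"dz":1.0,"wx":0,"wy":0,"wz":0,"claw":50},{"dx":0,"dy":0,"dz":0.6,"wx":0,"wy":0,"wz":0,"claw":50},{"dx":0,"dy":0,"dz":0,"wx":0,"wy":0,"wz":0,"claw":22},{"dx":0,"dy":0,"dz":0,"wx":0,"wy":0,"wz":0,"claw":18},{"dx":0,"dy":0,"dz":0,"wx":0,"wy":0,"wz":0,"claw":10},{"dx":0,"dy":0,"dz":0,"wx":0,"wy":0,"wz":0,"claw":0},{"dx":0,"dy":0,"dz":0,"wx":0,"wy":0,"wz":0,"claw":0}]'
python3 st.py
```

```text
clock: 11.78
position: [0.5488, -0.178, 0.1007]
tool_rot: [-3.141, 0.0, -2.389]
force: [3.0, -2.5, 2.4]
grip_width: 0.0136
finger_force: 23.9
F [ 3.  -2.5  2.4] Ftool x,y -0.4 -3.9 M [-0.29 -0.52  0.02] yaw -2.389 [ 0.5488 -0.178   0.1007] q7 1.86 w 0.0136
```

```bash
python3 -m handwheel '[{"dx":0,"dy":-0.06,"dz":-0.01,"wx":0,"wy":0,"wz":0.08,"claw":0},{"dx":0,"dy":0,"dz":0,"wx":0,"wy":0,"wz":0.08,"claw":0},{"dx":0,"dy":0,"dz":0,"wx":0,"wy":0,"wz":0,"claw":0}]'
python3 st.py
python3 -m handwheel '[{"dx":0,"dy":0,"dz":0,"wx":0,"wy":0,"wz":0.08,"claw":0},{"dx":0,"dy":0,"dz":0,"wx":0,"wy":0,"wz":0.05,"claw":0},{"dx":0,"dy":0,"dz":0,"wx":0,"wy":0,"wz":0,"claw":0}]'
python3 st.py
```

```text
clock: 12.15
position: [0.5489, -0.1781, 0.1006]
tool_rot: [-3.142, -0.0, -2.548]
force: [0.6, 0.9, 2.4]
grip_width: 0.0134
finger_force: 23.8
F [0.6 0.9 2.4] Ftool x,y -1.0 0.4 M [ 0.22 -0.1  -0.05] yaw -2.548 [ 0.5489 -0.1781  0.1006] q7 1.72 w 0.0134
clock: 12.52
position: [0.5489, -0.1782, 0.1006]
tool_rot: [3.142, 0.0, -2.676]
force: [-0.4, 1.3, 3.3]
grip_width: 0.0137
finger_force: 24.0
F [-0.4  1.3  3.3] Ftool x,y -0.2 1.4 M [ 0.28 -0.05 -0.08] yaw -2.676 [ 0.5489 -0.1782  0.1006] q7 1.61 w 0.0137
```

```bash
python3 -m handwheel '[{"dx":0,"dy":0,"dz":-0.01,"wx":0,"wy":0,"wz":0.08,"claw":0},{"dx":0,"dy":0,"dz":0,"wx":0,"wy":0,"wz":0.06,"claw":0},{"dx":0,"dy":0,"dz":0,"wx":0,"wy":0,"wz":0,"claw":0}]'
python3 st.py
```

```text
clock: 12.9
position: [0.5489, -0.1781, 0.1006]
tool_rot: [3.141, 0.0, -2.816]
force: [1.2, 0.1, 3.5]
grip_width: 0.0138
finger_force: 23.9
F [1.2 0.1 3.5] Ftool x,y -1.2 -0.3 M [ 0.33 -0.09 -0.1 ] yaw -2.816 [ 0.5489 -0.1781  0.1006] q7 1.48 w 0.0138
```

```bash
python3 -m handwheel '[{"dx":0,"dy":0,"dz":0,"wx":0,"wy":0,"wz":0.06,"claw":0},{"dx":0,"dy":0,"dz":0,"wx":0,"wy":0,"wz":0.06,"claw":0},{"dx":0,"dy":0,"dz":0,"wx":0,"wy":0,"wz":0,"claw":0}]'
python3 st.py
```

```text
clock: 13.28
position: [0.5489, -0.1782, 0.1006]
tool_rot: [3.142, 0.0, -2.936]
force: [0.7, 1.8, 3.3]
grip_width: 0.0134
finger_force: 23.9
F [0.7 1.8 3.3] Ftool x,y -1.1 1.6 M [ 0.38 -0.13 -0.11] yaw -2.936 [ 0.5489 -0.1782  0.1006] q7 1.38 w 0.0134
```

```bash
python3 -m handwheel '[{"dx":0,"dy":0,"dz":-0.01,"wx":0,"wy":0,"wz":0.06,"claw":0},{"dx":0,"dy":0,"dz":0,"wx":0,"wy":0,"wz":0.06,"claw":0},{"dx":0,"dy":0,"dz":0,"wx":0,"wy":0,"wz":0,"claw":0}]'
python3 st.py
```

```text
clock: 13.65
position: [0.5489, -0.1782, 0.1007]
tool_rot: [3.142, -0.0, -3.056]
force: [0.5, 1.6, 2.8]
grip_width: 0.0136
finger_force: 23.8
F [0.5 1.6 2.8] Ftool x,y -0.6 1.6 M [ 0.36 -0.22 -0.01] yaw -3.056 [ 0.5489 -0.1782  0.1007] q7 1.28 w 0.0136
```

```bash
python3 -m handwheel '[{"dx":0,"dy":0,"dz":0,"wx":0,"wy":0,"wz":0.06,"claw":0},{"dx":0,"dy":0,"dz":0,"wx":0,"wy":0,"wz":0.06,"claw":0},{"dx":0,"dy":0,"dz":0,"wx":0,"wy":0,"wz":0,"claw":0}]'
python3 st.py
```

```text
clock: 14.02
position: [0.5489, -0.1783, 0.1007]
tool_rot: [-3.142, -0.0, 3.108]
force: [0.1, 1.3, 2.9]
grip_width: 0.0135
finger_force: 23.9
F [0.1 1.3 2.9] Ftool x,y -0.0 1.3 M [ 0.42 -0.19 -0.08] yaw 3.108 [ 0.5489 -0.1783  0.1007] q7 1.17 w 0.0135
```

```bash
python3 -m handwheel '[{"dx":0,"dy":0,"dz":0,"wx":0,"wy":0,"wz":0.06,"claw":0},{"dx":0,"dy":0,"dz":0,"wx":0,"wy":0,"wz":0.06,"claw":0},{"dx":0,"dy":0,"dz":0,"wx":0,"wy":0,"wz":0,"claw":0}]'
python3 st.py
```

```text
clock: 14.4
position: [0.549, -0.1783, 0.1009]
tool_rot: [-3.141, 0.0, 2.987]
force: [-0.2, 0.4, 5.3]
grip_width: 0.0141
finger_force: 24.4
F [-0.2  0.4  5.3] Ftool x,y 0.3 0.4 M [ 0.31 -0.06 -0.1 ] yaw 2.987 [ 0.549  -0.1783  0.1009] q7 1.07 w 0.0141
```

```bash
python3 -m handwheel '[{"dx":0,"dy":0,"dz":0,"wx":0,"wy":0,"wz":0.05,"claw":0},{"dx":0,"dy":0,"dz":0,"wx":0,"wy":0,"wz":0.05,"claw":0},{"dx":0,"dy":0,"dz":0,"wx":0,"wy":0,"wz":0,"claw":0}]'
python3 st.py
```

```text
clock: 14.78
position: [0.5491, -0.1783, 0.101]
tool_rot: [-3.141, 0.0, 2.888]
force: [-0.8, 1.9, 7.4]
grip_width: 0.0134
finger_force: 24.7
F [-0.8  1.9  7.4] Ftool x,y 1.3 1.6 M [ 0.28  0.04 -0.06] yaw 2.888 [ 0.5491 -0.1783  0.101 ] q7 0.98 w 0.0134
```

Rise has started at yaw of about 3.08, after about 1.15 rad of free turning. From here I'll follow it up at 4.8 mm/rad.

```bash
python3 -m handwheel '[{"dx":0,"dy":0,"dz":-0.05,"wx":0,"wy":0,"wz":0,"claw":0},{"dx":0,"dy":0,"dz":-0.04,"wx":0,"wy":0,"wz":0.08,"claw":0},{"dx":0,"dy":0,"dz":-0.04,"wx":0,"wy":0,"wz":0.08,"claw":0},{"dx":0,"dy":0,"dz":0,"wx":0,"wy":0,"wz":0,"claw":0}]'
python3 st.py
```

```text
clock: 15.28
position: [0.5491, -0.1782, 0.1021]
tool_rot: [-3.142, 0.0, 2.728]
force: [1.0, 1.6, 4.4]
grip_width: 0.0135
finger_force: 24.2
F [1.  1.6 4.4] Ftool x,y -0.3 1.8 M [ 0.38 -0.16 -0.14] yaw 2.728 [ 0.5491 -0.1782  0.1021] q7 0.85 w 0.0135
```

```bash
python3 -m handwheel '[{"dx":0,"dy":0,"dz":-0.04,"wx":0,"wy":0,"wz":0.08,"claw":0},{"dx":0,"dy":0,"dz":-0.04,"wx":0,"wy":0,"wz":0.08,"claw":0},{"dx":0,"dy":0,"dz":0,"wx":0,"wy":0,"wz":0,"claw":0}]'
python3 st.py
```

```text
clock: 15.65
position: [0.549, -0.1783, 0.1029]
tool_rot: [3.142, 0.0, 2.568]
force: [-0.7, 1.4, 4.1]
grip_width: 0.0135
finger_force: 24.2
F [-0.7  1.4  4.1] Ftool x,y 1.4 0.7 M [ 0.39 -0.23 -0.06] yaw 2.568 [ 0.549  -0.1783  0.1029] q7 0.71 w 0.0135
```

Tracking well: rise and turn match at steady force. Continuing, with checks.

```bash
python3 -m handwheel '[{"dx":0,"dy":0,"dz":-0.05,"wx":0,"wy":0,"wz":0.08,"claw":0},{"dx":0,"dy":0,"dz":-0.04,"wx":0,"wy":0,"wz":0.08,"claw":0},{"dx":0,"dy":0,"dz":-0.04,"wx":0,"wy":0,"wz":0.08,"claw":0},{"dx":0,"dy":0,"dz":0,"wx":0,"wy":0,"wz":0,"claw":0}]'
python3 st.py
```

```text
clock: 16.15
position: [0.549, -0.1782, 0.1041]
tool_rot: [3.142, 0.0, 2.329]
force: [1.0, 1.6, 3.1]
grip_width: 0.0134
finger_force: 23.9
F [1.  1.6 3.1] Ftool x,y 0.4 1.8 M [ 0.46 -0.45 -0.  ] yaw 2.329 [ 0.549  -0.1782  0.1041] q7 0.51 w 0.0134
```

```bash
python3 -m handwheel '[{"dx":0,"dy":0,"dz":-0.04,"wx":0,"wy":0,"wz":0.08,"claw":0},{"dx":0,"dy":0,"dz":-0.04,"wx":0,"wy":0,"wz":0.08,"claw":0},{"dx":0,"dy":0,"dz":-0.04,"wx":0,"wy":0,"wz":0.08,"claw":0},{"dx":0,"dy":0,"dz":0,"wx":0,"wy":0,"wz":0,"claw":0}]'
python3 st.py
```

```text
clock: 16.65
position: [0.549, -0.1781, 0.1052]
tool_rot: [3.141, -0.0, 2.089]
force: [2.2, 1.5, 1.5]
grip_width: 0.0138
finger_force: 23.7
F [2.2 1.5 1.5] Ftool x,y 0.2 2.7 M [ 0.43 -0.66 -0.01] yaw 2.089 [ 0.549  -0.1781  0.1052] q7 0.31 w 0.0138
```

```bash
python3 -m handwheel '[{"dx":0,"dy":0.03,"dz":-0.03,"wx":0,"wy":0,"wz":0.08,"claw":0},{"dx":0,"dy":0,"dz":-0.04,"wx":0,"wy":0,"wz":0.08,"claw":0},{"dx":0,"dy":0,"dz":-0.04,"wx":0,"wy":0,"wz":0.08,"claw":0},{"dx":0,"dy":0,"dz":0,"wx":0,"wy":0,"wz":0,"claw":0}]'
python3 st.py
```

```text
clock: 17.15
position: [0.5491, -0.1781, 0.1063]
tool_rot: [-3.141, -0.0, 1.849]
force: [2.4, 0.1, 0.8]
grip_width: 0.0137
finger_force: 23.7
F [2.4 0.1 0.8] Ftool x,y -0.6 2.4 M [ 0.36 -0.49 -0.07] yaw 1.849 [ 0.5491 -0.1781  0.1063] q7 0.11 w 0.0137
```

```bash
python3 -m handwheel '[{"dx":0,"dy":0.03,"dz":-0.04,"wx":0,"wy":0,"wz":0.08,"claw":0},{"dx":0,"dy":0,"dz":-0.03,"wx":0,"wy":0,"wz":0.08,"claw":0},{"dx":0,"dy":0,"dz":-0.04,"wx":0,"wy":0,"wz":0.08,"claw":0},{"dx":0,"dy":0,"dz":0,"wx":0,"wy":0,"wz":0,"claw":0}]'
python3 st.py
```

```text
clock: 17.65
position: [0.5492, -0.1782, 0.1073]
tool_rot: [-3.141, 0.0, 1.609]
force: [1.1, 0.4, 1.9]
grip_width: 0.0133
finger_force: 23.7
F [1.1 0.4 1.9] Ftool x,y 0.4 1.1 M [ 0.16 -0.23  0.01] yaw 1.609 [ 0.5492 -0.1782  0.1073] q7 -0.08 w 0.0133
```

```bash
python3 -m handwheel '[{"dx":0,"dy":0,"dz":-0.04,"wx":0,"wy":0,"wz":0.08,"claw":0},{"dx":0,"dy":0,"dz":-0.04,"wx":0,"wy":0,"wz":0.08,"claw":0},{"dx":0,"dy":0,"dz":-0.04,"wx":0,"wy":0,"wz":0.08,"claw":0},{"dx":0,"dy":0,"dz":0,"wx":0,"wy":0,"wz":0,"claw":0}]'
python3 st.py
```

```text
clock: 18.15
position: [0.5492, -0.1782, 0.1084]
tool_rot: [-3.141, 0.0, 1.369]
force: [0.6, 1.1, -3.3]
grip_width: 0.0138
finger_force: 23.2
F [ 0.6  1.1 -3.3] Ftool x,y 1.2 0.4 M [ 0.12 -0.31  0.01] yaw 1.369 [ 0.5492 -0.1782  0.1084] q7 -0.28 w 0.0138
```

```bash
python3 -m handwheel '[{"dx":0,"dy":0,"dz":-0.02,"wx":0,"wy":0,"wz":0.08,"claw":0},{"dx":0,"dy":0,"dz":-0.01,"wx":0,"wy":0,"wz":0.08,"claw":0},{"dx":0,"dy":0,"dz":0,"wx":0,"wy":0,"wz":0.08,"claw":0},{"dx":0,"dy":0,"dz":0,"wx":0,"wy":0,"wz":0,"claw":0}]'
python3 st.py
```

```text
clock: 18.65
position: [0.5493, -0.1782, 0.1088]
tool_rot: [-3.141, 0.0, 1.129]
force: [1.7, -0.9, -2.1]
grip_width: 0.014
finger_force: 23.3
F [ 1.7 -0.9 -2.1] Ftool x,y -0.1 2.0 M [ 0.06 -0.23 -0.03] yaw 1.129 [ 0.5493 -0.1782  0.1088] q7 -0.48 w 0.014
```

```bash
python3 -m handwheel '[{"dx":0,"dy":0,"dz":0,"wx":0,"wy":0,"wz":0.08,"claw":0},{"dx":0,"dy":0,"dz":0,"wx":0,"wy":0,"wz":0.08,"claw":0},{"dx":0,"dy":0,"dz":-0.03,"wx":0,"wy":0,"wz":0.08,"claw":0},{"dx":0,"dy":0,"dz":-0.03,"wx":0,"wy":0,"wz":0,"claw":0},{"dx":0,"dy":0,"dz":0,"wx":0,"wy":0,"wz":0,"claw":0}]'
python3 st.py
```

```text
clock: 19.27
position: [0.5493, -0.1781, 0.1095]
tool_rot: [-3.141, 0.0, 0.889]
force: [0.1, 0.6, -1.8]
grip_width: 0.0134
finger_force: 23.4
F [ 0.1  0.6 -1.8] Ftool x,y 0.5 -0.3 M [ 0.07 -0.14  0.03] yaw 0.889 [ 0.5493 -0.1781  0.1095] q7 -0.67 w 0.0134
```

```bash
python3 -m handwheel '[{"dx":0,"dy":0,"dz":-0.05,"wx":0,"wy":0,"wz":0,"claw":0},{"dx":0,"dy":0,"dz":0,"wx":0,"wy":0,"wz":0,"claw":0}]'
python3 st.py
```

```text
clock: 19.52
position: [0.5493, -0.1781, 0.1101]
tool_rot: [-3.141, 0.0, 0.886]
force: [-0.4, 0.2, -0.5]
grip_width: 0.0138
finger_force: 23.3
F [-0.4  0.2 -0.5] Ftool x,y -0.1 -0.5 M [-0.03  0.02 -0.02] yaw 0.886 [ 0.5493 -0.1781  0.1101] q7 -0.67 w 0.0138
```

```bash
python3 -m handwheel '[{"dx":0,"dy":0,"dz":-0.1,"wx":0,"wy":0,"wz":0,"claw":0},{"dx":0,"dy":0,"dz":-0.1,"wx":0,"wy":0,"wz":0,"claw":0},{"dx":0,"dy":0,"dz":0,"wx":0,"wy":0,"wz":0,"claw":0}]' 30
python3 st.py
```

```text
clock: 19.9
position: [0.5495, -0.1781, 0.1122]
tool_rot: [3.142, -0.0, 0.885]
force: [0.5, -0.8, -1.6]
grip_width: 0.0134
finger_force: 31.7
F [ 0.5 -0.8 -1.6] Ftool x,y -0.3 0.9 M [ 0.    0.   -0.06] yaw 0.885 [ 0.5495 -0.1781  0.1122] q7 -0.67 w 0.0134
```

Free. Lifting straight up.

```bash
python3 -m handwheel '[{"dx":0,"dy":0,"dz":-0.4,"wx":0,"wy":0,"wz":0,"claw":0},{"dx":0,"dy":0,"dz":-0.6,"wx":0,"wy":0,"wz":0,"claw":0},{"dx":0,"dy":0,"dz":-0.8,"wx":0,"wy":0,"wz":0,"claw":0},{"dx":0,"dy":0,"dz":-1,"wx":0,"wy":0,"wz":0,"claw":0},{"dx":0,"dy":0,"dz":-2,"wx":0,"wy":0,"wz":0,"claw":0},{"dx":0,"dy":0,"dz":-3,"wx":0,"wy":0,"wz":0,"claw":0},{"dx":0,"dy":0,"dz":-3,"wx":0,"wy":0,"wz":0,"claw":0},{"dx":0,"dy":0,"dz":0,"wx":0,"wy":0,"wz":0,"claw":0}]'
python3 st.py; python3 - <<'E'
from h import *
A=[]
for n,(a,b,d,e) in {'side':(70,290,180,400),'top':(130,240,290,400)}.items():
    c=optics.grab_frame(n); A.append(cv2.resize(c['frame'][a:b,d:e],(400,400),interpolation=cv2.INTER_CUBIC))
cv2.imwrite('pics/lift.png',np.clip(np.hstack(A).astype(float)*1.5,0,255).astype(np.uint8))
E
```

```text
clock: 20.9
position: [0.5504, -0.1783, 0.2227]
tool_rot: [3.138, -0.002, 0.885]
force: [0.2, -0.0, -0.8]
grip_width: 0.0135
finger_force: 31.8
F [ 0.2 -0.  -0.8] Ftool x,y 0.1 0.1 M [ 0.01  0.05 -0.03] yaw 0.885 [ 0.5504 -0.1783  0.2227] q7 -0.62 w 0.0135
```

View pics/lift.png

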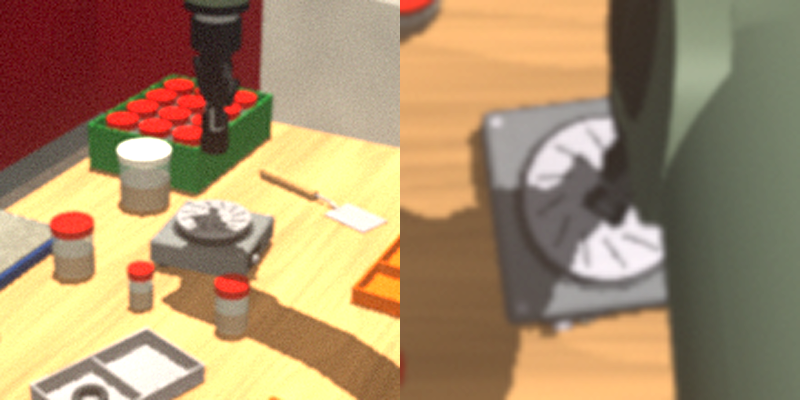

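The nut is off: it hangs in the fingers at side-crop pixel (215,135), and the bare spindle shows at top-crop (605,200). Carrying it to the empty compartment.

```bash
python3 -m handwheel '[{"dx":1.5,"dy":-2.0,"dz":0,"wx":0,"wy":0,"wz":0,"claw":0},{"dx":2.6,"dy":-3.5,"dz":0,"wx":0,"wy":0,"wz":0,"claw":0},{"dx":3.0,"dy":-4.0,"dz":0,"wx":0,"wy":0,"wz":0,"claw":0},{"dx":3.5,"dy":-4.6,"dz":0,"wx":0,"wy":0,"wz":0,"claw":0},{"dx":3.5,"dy":-4.6,"dz":0,"wx":0,"wy":0,"wz":0,"claw":0},{"dx":3.0,"dy":-4.0,"dz":0,"wx":0,"wy":0,"wz":0,"claw":0},{"dx":2.3,"dy":-3.0,"dz":0,"wx":0,"wy":0,"wz":0,"claw":0},{"dx":1.4,"dy":-2.0,"dz":0,"wx":0,"wy":0,"wz":0,"claw":0}]'
python3 -m handwheel '[{"dx":0,"dy":0,"dz":1,"wx":0,"wy":0,"wz":0,"claw":0},{"dx":0,"dy":0,"dz":2,"wx":0,"wy":0,"wz":0,"claw":0},{"dx":0,"dy":0,"dz":2,"wx":0,"wy":0,"wz":0,"claw":0},{"dx":0,"dy":0,"dz":2,"wx":0,"wy":0,"wz":0,"claw":0},{"dx":0,"dy":0,"dz":2,"wx":0,"wy":0,"wz":0,"claw":0},{"dx":0,"dy":0,"dz":2,"wx":0,"wy":0,"wz":0,"claw":0},{"dx":0,"dy":0,"dz":1,"wx":0,"wy":0,"wz":0,"claw":0},{"dx":0,"dy":0,"dz":0,"wx":0,"wy":0,"wz":0,"claw":0}]'
python3 st.py; python3 - <<'E'
from h import *
A=[]
for n,(a,b,d,e) in {'side':(200,320,180,300),'top':(160,260,150,250)}.items():
    c=optics.grab_frame(n); im=c['frame'].copy()
    for q in ((-.056,-.096),(-.056,-.002),(.056,-.096),(.056,-.002)):
        a0=np.radians(-19.1); X=[.483+q[0]*np.cos(a0)-q[1]*np.sin(a0),.204+q[0]*np.sin(a0)+q[1]*np.cos(a0),.028]
        u=proj(c,X).round().astype(int); im[u[1],u[0]]=(0,255,0)
    A.append(cv2.resize(im[a:b,d:e],(400,400),interpolation=cv2.INTER_NEAREST))
cv2.imwrite('pics/tray.png',np.clip(np.hstack(A).astype(float)*1.3,0,255).astype(np.uint8))
E
```

```text
clock: 22.0
position: [0.4658, 0.1601, 0.2194]
tool_rot: [-3.141, 0.001, 0.887]
force: [-0.2, 0.2, -1.3]
grip_width: 0.0136
finger_force: 31.7
clock: 23.0
position: [0.4666, 0.1578, 0.0995]
tool_rot: [-3.141, 0.001, 0.884]
force: [0.9, -0.3, -0.6]
grip_width: 0.0131
finger_force: 31.7
F [ 0.9 -0.3 -0.6] Ftool x,y 0.3 0.9 M [0.03 0.   0.01] yaw 0.884 [0.4666 0.1578 0.0995] q7 -1.42 w 0.0131
```

View pics/tray.png

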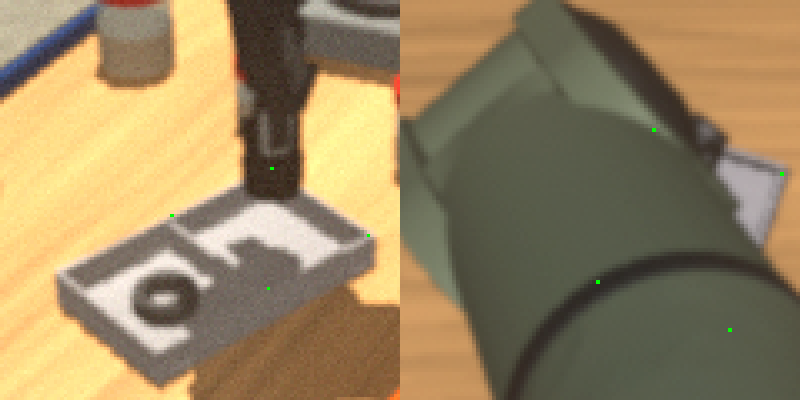

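The tray corners match the projected estimate, and the nut hangs over the empty compartment. Lowering.

```bash
python3 -m handwheel '[{"dx":0,"dy":0,"dz":1,"wx":0,"wy":0,"wz":0,"claw":0},{"dx":0,"dy":0,"dz":1.4,"wx":0,"wy":0,"wz":0,"claw":0},{"dx":0,"dy":0,"dz":1.4,"wx":0,"wy":0,"wz":0,"claw":0},{"dx":0,"dy":0,"dz":0.8,"wx":0,"wy":0,"wz":0,"claw":0},{"dx":0,"dy":0,"dz":0.4,"wx":0,"wy":0,"wz":0,"claw":0},{"dx":0,"dy":0,"dz":0.2,"wx":0,"wy":0,"wz":0,"claw":0},{"dx":0,"dy":0,"dz":0,"wx":0,"wy":0,"wz":0,"claw":0}]'
python3 st.py
python3 -m handwheel '[{"dx":0,"dy":0,"dz":0.1,"wx":0,"wy":0,"wz":0,"claw":0},{"dx":0,"dy":0,"dz":0.1,"wx":0,"wy":0,"wz":0,"claw":0},{"dx":0,"dy":0,"dz":0,"wx":0,"wy":0,"wz":0,"claw":0}]'
python3 st.py
```

```text
clock: 23.98
position: [0.467, 0.1584, 0.0482]
tool_rot: [3.141, -0.0, 0.885]
force: [0.2, 0.6, -0.5]
grip_width: 0.0136
finger_force: 31.7
F [ 0.2  0.6 -0.5] Ftool x,y 0.6 -0.3 M [-0.01  0.03 -0.01] yaw 0.885 [0.467  0.1584 0.0482] q7 -1.47 w 0.0136
clock: 24.35
position: [0.4669, 0.1583, 0.0461]
tool_rot: [3.142, 0.0, 0.885]
force: [0.4, -0.3, -1.9]
grip_width: 0.0135
finger_force: 31.7
F [ 0.4 -0.3 -1.9] Ftool x,y 0.0 0.5 M [-0.   -0.04 -0.02] yaw 0.885 [0.4669 0.1583 0.0461] q7 -1.48 w 0.0135
```

```bash
python3 -m handwheel '[{"dx":0,"dy":0,"dz":0.1,"wx":0,"wy":0,"wz":0,"claw":0},{"dx":0,"dy":0,"dz":0.1,"wx":0,"wy":0,"wz":0,"claw":0},{"dx":0,"dy":0,"dz":0,"wx":0,"wy":0,"wz":0,"claw":0}]'
python3 st.py
```

```text
clock: 24.72
position: [0.4668, 0.1583, 0.044]
tool_rot: [-3.142, 0.0, 0.885]
force: [0.6, -0.2, -1.6]
grip_width: 0.0136
finger_force: 31.7
F [ 0.6 -0.2 -1.6] Ftool x,y 0.3 0.6 M [-0.02 -0.    0.02] yaw 0.885 [0.4668 0.1583 0.044 ] q7 -1.48 w 0.0136
```

```bash
python3 -m handwheel '[{"dx":0,"dy":0,"dz":0.07,"wx":0,"wy":0,"wz":0,"claw":0},{"dx":0,"dy":0,"dz":0,"wx":0,"wy":0,"wz":0,"claw":0}]'
python3 st.py
```

```text
clock: 24.98
position: [0.4669, 0.1583, 0.0434]
tool_rot: [-3.142, 0.0, 0.885]
force: [0.2, 0.3, -0.4]
grip_width: 0.0137
finger_force: 31.7
F [ 0.2  0.3 -0.4] Ftool x,y 0.3 -0.0 M [0.01 0.   0.01] yaw 0.885 [0.4669 0.1583 0.0434] q7 -1.48 w 0.0137
```

```bash
python3 -m handwheel '[{"dx":0,"dy":0,"dz":0.07,"wx":0,"wy":0,"wz":0,"claw":0},{"dx":0,"dy":0,"dz":0,"wx":0,"wy":0,"wz":0,"claw":0}]'
python3 st.py
```

```text
clock: 25.22
position: [0.4668, 0.1583, 0.0426]
tool_rot: [-3.142, 0.0, 0.885]
force: [0.0, -0.8, -1.1]
grip_width: 0.0132
finger_force: 31.7
F [ 0.  -0.8 -1.1] Ftool x,y -0.6 0.5 M [ 0.04 -0.05  0.01] yaw 0.885 [0.4668 0.1583 0.0426] q7 -1.48 w 0.0132
```

```bash
python3 -m handwheel '[{"dx":0,"dy":0,"dz":0.07,"wx":0,"wy":0,"wz":0,"claw":0},{"dx":0,"dy":0,"dz":0,"wx":0,"wy":0,"wz":0,"claw":0}]'
python3 st.py
```

```text
clock: 25.48
position: [0.4669, 0.1583, 0.042]
tool_rot: [-3.142, 0.0, 0.885]
force: [-0.4, -0.6, -0.7]
grip_width: 0.0134
finger_force: 31.7
F [-0.4 -0.6 -0.7] Ftool x,y -0.7 0.1 M [-0.03  0.   -0.01] yaw 0.885 [0.4669 0.1583 0.042 ] q7 -1.48 w 0.0134
```

```bash
python3 -m handwheel '[{"dx":0,"dy":0,"dz":0.07,"wx":0,"wy":0,"wz":0,"claw":0},{"dx":0,"dy":0,"dz":0,"wx":0,"wy":0,"wz":0,"claw":0}]'
python3 st.py
```

```text
clock: 25.72
position: [0.4669, 0.1584, 0.0413]
tool_rot: [-3.142, -0.0, 0.885]
force: [-0.0, -0.3, -0.5]
grip_width: 0.0132
finger_force: 31.8
F [-0.  -0.3 -0.5] Ftool x,y -0.2 0.2 M [ 0.05  0.01 -0.01] yaw 0.885 [0.4669 0.1584 0.0413] q7 -1.48 w 0.0132
```

```bash
python3 -m handwheel '[{"dx":0,"dy":0,"dz":0.05,"wx":0,"wy":0,"wz":0,"claw":0},{"dx":0,"dy":0,"dz":0,"wx":0,"wy":0,"wz":0,"claw":0}]'
python3 st.py
```

```text
clock: 25.98
position: [0.4669, 0.1584, 0.0412]
tool_rot: [3.141, -0.0, 0.885]
force: [-3.3, -0.6, 12.0]
grip_width: 0.0133
finger_force: 33.6
F [-3.3 -0.6 12. ] Ftool x,y -2.5 -2.2 M [-0.16  0.68 -0.01] yaw 0.885 [0.4669 0.1584 0.0412] q7 -1.48 w 0.0133
```

Touchdown. I'll ease off slightly, then release and rise.

```bash
python3 -m handwheel '[{"dx":0,"dy":0,"dz":-0.04,"wx":0,"wy":0,"wz":0,"claw":0},{"dx":0,"dy":0,"dz":0,"wx":0,"wy":0,"wz":0,"claw":0}]' 20
python3 st.py
python3 -m handwheel '[{"dx":0,"dy":0,"dz":0,"wx":0,"wy":0,"wz":0,"claw":20},{"dx":0,"dy":0,"dz":0,"wx":0,"wy":0,"wz":0,"claw":25},{"dx":0,"dy":0,"dz":0,"wx":0,"wy":0,"wz":0,"claw":35},{"dx":0,"dy":0,"dz":0,"wx":0,"wy":0,"wz":0,"claw":50},{"dx":0,"dy":0,"dz":-1,"wx":0,"wy":0,"wz":0,"claw":50},{"dx":0,"dy":0,"dz":-3,"wx":0,"wy":0,"wz":0,"claw":50},{"dx":0,"dy":0,"dz":-4,"wx":0,"wy":0,"wz":0,"claw":50},{"dx":0,"dy":0,"dz":-4,"wx":0,"wy":0,"wz":0,"claw":50}]'
python3 -m handwheel '[{"dx":-4,"dy":4,"dz":-3,"wx":0,"wy":0,"wz":0,"claw":50},{"dx":-4,"dy":4,"dz":-3,"wx":0,"wy":0,"wz":0,"claw":50},{"dx":-4,"dy":4,"dz":0,"wx":0,"wy":0,"wz":0,"claw":50},{"dx":-4,"dy":4,"dz":0,"wx":0,"wy":0,"wz":0,"claw":50},{"dx":-4,"dy":4,"dz":0,"wx":0,"wy":0,"wz":0,"claw":50},{"dx":0,"dy":0,"dz":0,"wx":0,"wy":0,"wz":0,"claw":50},{"dx":0,"dy":0,"dz":0,"wx":0,"wy":0,"wz":0,"claw":50}]'
python3 - <<'E'
from h import *
A=[]
for n,(a,b,d,e) in {'side':(190,310,190,310),'top':(160,260,150,250)}.items():
    c=optics.grab_frame(n); A.append(cv2.resize(c['frame'][a:b,d:e],(400,400),interpolation=cv2.INTER_CUBIC))
    for r in optics.masks_of('nut',n): ys,xs=np.nonzero(r['region']); print(n,r['p'],at_z(c,xs.mean(),ys.mean(),.035))
cv2.imwrite('pics/end.png',np.clip(np.hstack(A).astype(float)*1.3,0,255).astype(np.uint8))
E
```

```text
clock: 26.22
position: [0.4669, 0.1584, 0.0413]
tool_rot: [3.142, -0.0, 0.885]
force: [-1.0, 0.6, 3.5]
grip_width: 0.0134
finger_force: 32.4
F [-1.   0.6  3.5] Ftool x,y -0.1 -1.2 M [-0.09  0.21  0.  ] yaw 0.885 [0.4669 0.1584 0.0413] q7 -1.48 w 0.0134
clock: 27.22
position: [0.4667, 0.1583, 0.1631]
tool_rot: [-3.142, -0.0, 0.885]
force: [-0.1, -0.4, -0.2]
grip_width: 0.0427
finger_force: 0.0
clock: 28.1
position: [0.4946, -0.12, 0.2202]
tool_rot: [-3.142, -0.0, 0.885]
force: [0.2, 0.0, 0.2]
grip_width: 0.0423
finger_force: 0.0
side 0.9 [0.46034371 0.16274437 0.035     ]
top 0.74 [0.46534865 0.15861691 0.035     ]
```

View pics/end.png

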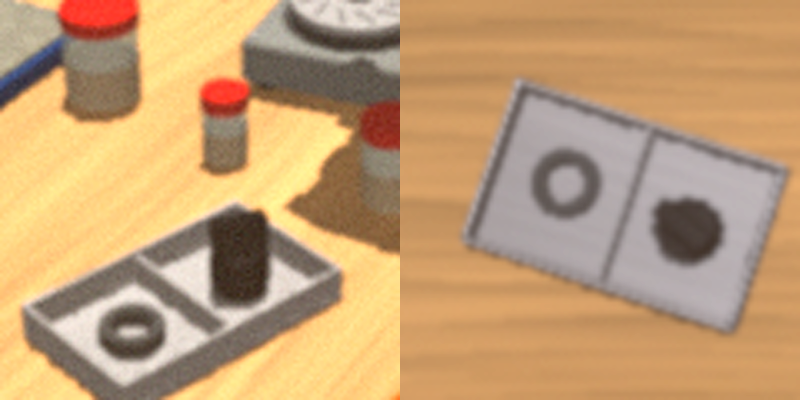

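The nut stands upright in the middle of the empty compartment (top crop (688,230), side crop (240,260)). The spacer and jars look untouched and the gripper is clear.

```bash
python3 -c "
from workcell import job_done
print(job_done())"
```

```text
the job is handed in; nothing more can be done
None
```

I unscrewed the left-hand nut, lifted it straight off the spindle, set it upright in the tray's empty compartment and handed the job in at about 28 s; no verdict was returned.

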